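# Clear the sample box lid and hold it open

## Task

Boiling chips have been spilled on the lid of the sample box: take the orange scraper block and, without touching the chips with the fingers, wipe all three off the closed lid into the grey waste tray beside the box, then stand the scraper upright on the worktop again and let go of it. Then raise the spring-closed lid by its handle to 45 degrees and keep it there: the job finishes with the gripper still holding the lid still at 45 degrees. Leave the slide box, the vial and the timer where they are.

Things in the scene. Friction and masses are not known exactly. Their poses are not given: they have to be found in the camera images.
- sample_box: fixed white box with a blue lid, 110 (x) x 150 (y) x 85 mm without the lid; origin at the centre of its underside, z up, its x axis points from the handle side to the hinge side. Tubes inside lie below the rim.
- box_lid (a joint): angle of the lid in rad: 0 shut, 0.785 is 45 degrees, at most 1.6. Hinge along the box's y axis at the far (+x) rim; the front edge swings up and back. Gravity and a light spring shut it from every angle; raising it takes about 3 N at the handle.
- lid_hinge (a point): middle of the hinge axis, 55 mm to +x of the box's centre, 85 mm above the worktop
- lid_top (a point): centre of the lid's flat upper face (110 x 166 mm, 8 mm thick, overhanging the box by 8 mm at each y end, face 93 mm above the worktop when shut); turns with the lid. The chips start on this face behind the handle: at least 40 mm from its ends along y, and from 17 mm on the handle's side to 43 mm on the hinge's side of its centre (box x).
- lid_handle (a point): middle of the round steel handle bar, 10 mm thick, 100 mm long along the box's y axis, a post at each end (90 mm clear between). Lid shut: 45 mm to -x of the box's centre, bar axis 133 mm above the worktop, 35 mm clear under it. From the hinge: 100 mm to -x, 48 mm up, turning with the lid. The bar can turn between finger pads, so the gripper may stay pointing down.
- waste_tray: fixed open grey tray 116 (x) x 85 (y) x 45 mm, walls and floor 3 mm; origin at the centre of its underside, axes as those of the box. It stands against the box under the edge of the lid, its centre 120 mm from the box's centre along the box's y axis, on either the +y or the -y side.
- scraper_center (a point): centre of the loose scraper block (120 g, mass varies), 32.5 mm above its underside. Standing: black rubber foot 76 (x) x 26 (y) x 14 mm, on it an orange upright handle 56 (x) x 18 (y) mm that reaches 65 mm above the underside; grip the handle across its 18 mm (y).
- chip_a_center (a point): white ceramic chip about 14 x 11 x 7 mm, 10 g, its centre
- chip_b_center (a point): white ceramic chip like the first, its centre
- chip_c_center (a point): white ceramic chip like the first, its centre
- slide_box_center (a point): bystander: blue and white slide box 82 x 32 x 30 mm, its centre; stands on the side of the sample box away from the tray
- vial_center (a point): bystander: dark vial with a white cap, 33 mm wide, 73 mm tall, its centre
- timer_center (a point): bystander: white bench timer 62 x 66 x 18 mm, its centre
Mind the look-alikes: they are no part of the job. Of the things that look like the sample_box, the larger one is meant.

How it is judged:
By the outcome, as a careful person would: the job done as asked, in the order asked, and still so for the second after the job is handed in, while the arm keeps its last pose, push and grip.
It also fails if it takes over 64 s, if anything falls off the work surface, if the arm or the gripper's body presses on something with over 40 N, if the wrist force passes 120 N, or if a joint passes its speed limit or range.

## Robot

A 6-joint arm with a two-finger parallel gripper is mounted at the origin on a cart in front of the work surface, level with it; the furniture and walls round the work are solid. World frame = base frame: x ahead of the robot, y to its left, z up, the work surface at z = 0. Lengths are in m, angles in degrees, forces in N, time in s.
With the tool pointing down it reaches from about 0.3 to 0.95 m from the base axis. Payload 3.1 kg.
Tool frame: the origin (TCP) lies midway between the tips of the shut fingers; the grasp point (between the pads) lies 19 mm behind it; z points along the fingers, y is the line along which they close (so a half turn about z gives the same grasp; the last joint's range is limited). The gripper opens to 85 mm and grips with 20 to 120 N. Pads are 22 mm wide; open, the fingers measure 114 mm over their backs; the gripper's body (76 mm by 85 mm) begins 54 mm behind the grasp point. The pads swing forward as they close: fully open they stand 13 mm farther back than shut.
Start: joints at [62.069, 17.653, 93.61, -0, 68.738, -3.994], TCP at [0.254, 0.571, 0.231] pointing down, gripper open.
Joint ranges: [-175.34, 175.34], [-45.06, 112.39], [2.9, 150.54], [-68.45, 248.45], [3.09, 151.38], [-168.51, 168.51]. Speed limits (degrees/s): [159.86, 159.86, 180, 180, 180, 180].

## Interface

Orientations are given as [roll, pitch, yaw] about the fixed x, y, z axes, in that order (R = Rz(yaw) Ry(pitch) Rx(roll)).
In Python, from plant import bot, capture, camera_params gives the robot as it stands.
- The arm moves only by the tool apply_moves, never from a script. Its argument "steps" is a list of rows, each an object with "dp": the shift along the tool's x, y, z in m, a list of three; "spin": the turn about the tool's z in rad; "grip": the gripper's target within -1 to 1 (shut at 1, half-way at 0, fully open at -1). A call has 1 to 20 rows; each row is the pose to reach, as a shift and turn from the pose commanded when the call began, along the tool's axes at that moment; what a row does not reach only later rows make up. A row lasts 1/12 s, in which the tool goes at most 41.7 mm and 7.16 degrees, less where a joint would pass 70% of its speed; a pose out of reach is approached as far as the arm can. A call with a gripper value outside its range is refused whole. The fingers move at their own pace and stop on an object; the grip force is fixed at half the most. Time passes only in rows, so rows that repeat a pose let the fingers close. It gives the time, the measured TCP pose, the force, the opening and the grip force at its end, in the units of the state.
- bot.read_state(): the state, without advancing time (a new reading comes with each control period).
- capture(name): name is "side" or "top"; returns (picture, depth): 384x512x3 uint8, red, green, blue; 384x512 float32, m along the optical axis (not along the pixel's ray), 0 where there is no reading.
- camera_params(name): a dict with "fx", "fy", "cx", "cy" (pixels), "rvec" (rotation vector, rad) and "tvec" (3), from world to camera coordinates, as OpenCV has them. Camera axes: x right, y down, z forward; pixel columns grow to the right and rows downward; lengths in m; the calibration is good to about 2 mm. A picture is of the moment at which its call begins. camera_params takes no time and is no camera call.
- bot.close_job(): hands the job in; it is judged then, once.
The state is a dict: "clock": time; "qpos": joint angles; "qvel": joint speeds; "effort": joint torques, N m; "position": TCP position; "ee_rot": TCP orientation; "ft_force": force on the tool from outside, world axes, zero at the start; "moment": the same for the moment, N m; "finger_gap": finger opening in m; "grasp_force": force on a finger pad.
Only numpy, scipy, OpenCV 4.12 (cv2) and the standard library are available. Lean on these libraries where they do the work, as an engineer would, in place of code of your own. Each camera call takes 0.05 s, during which the arm holds its last target. There are 200 camera calls.

## Working session

There is one attempt and no reset: what is moved stays moved. The work goes in short steps, Python scripts to look and compute and a tool call to move; the robot and the scene stay as the last step left them, time stands still between calls to the robot, and variables do not carry over. Pictures are saved under pics/ and viewed, at most 10 in all, crops included, and the job is handed in when it is done.

Besides the shell and the picture viewer there is one more tool, called after "Request:" as a command line: name --argument value ..., lists and objects as JSON in quotes. apply_moves: Moves the arm, as the interface text tells. Its arguments: {"type":"object","properties":{"steps":{"type":"array","items":{"type":"object","properties":{"dp":{"type":"array","items":{"type":"number"}},"spin":{"type":"number"},"grip":{"type":"number"}}}}},"required":["steps"]}

```bash
ls; mkdir -p pics; cat > h.py <<'E'
import numpy as np, cv2
from plant import bot, capture, camera_params
def cam(n):
    p=camera_params(n); R=cv2.Rodrigues(np.array(p['rvec'],float))[0]; return p,R,np.array(p['tvec'],float).ravel()
def cloud(n,d):
    p,R,t=cam(n); v,u=np.indices(d.shape)
    P=np.stack([(u-p['cx'])/p['fx']*d,(v-p['cy'])/p['fy']*d,d],-1)
    W=(P-t)@R; W[d<=0]=np.nan; return W
def save(n,im): cv2.imwrite('pics/'+n+'.png',im[...,::-1])
E
python3 - <<'E'
from h import *
for n in('top','side'):
    im,d=capture(n); np.savez(n+'0.npz',im=im,d=d); save(n+'0',im)
    p,R,t=cam(n); print(n,-R.T@t,R[2])
print(bot.read_state())
E
```

```text
pics
top [ 0.28792656 -0.00706496  1.21531829] [ 0.21361247 -0.01662743 -0.97677697]
side [ 0.40934976 -0.89840776  0.82213965] [ 0.1142524   0.77828583 -0.61742817]
{'clock': 0.1, 'qpos': array([ 6.20689273e+01,  1.77006270e+01,  9.36837665e+01, -1.14583677e-03,
        6.87390650e+01, -3.99471600e+00]), 'qvel': array([ 0.06080303, -0.15760163, -0.08108394,  0.1232036 , -0.0614193 ,
       -0.15321697]), 'effort': array([-1.20393914e-03, -4.16406369e+01, -2.77645934e+01, -1.09383986e-04,
        4.10374269e-03, -1.63518649e-05]), 'position': array([0.25325659, 0.57054677, 0.23013706]), 'ee_rot': array([-1.79876767e+02, -7.53630602e-03,  1.56064052e+02]), 'ft_force': array([0.05499286, 0.03996468, 0.12990666]), 'moment': array([-0.02079811,  0.01953136, -0.00845619]), 'grasp_force': 0.0, 'finger_gap': 0.08546360782505731}
```

View pics/top0.png

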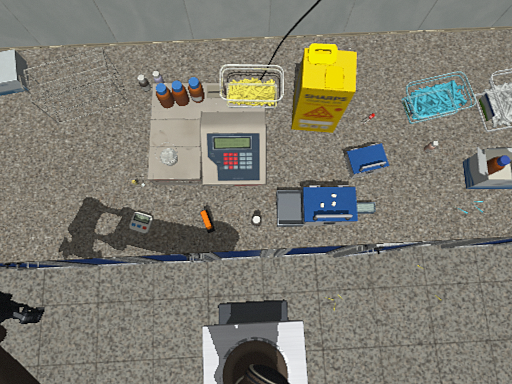

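View pics/side0.png

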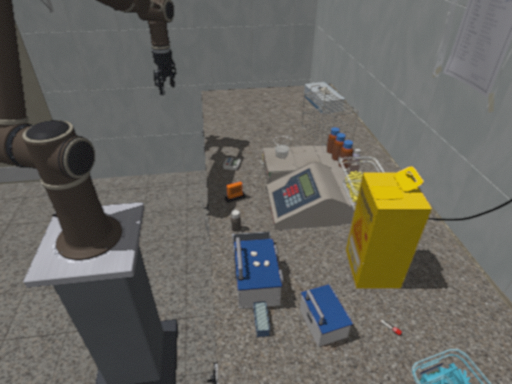

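The top view shows the box lid at cols 303-357, rows 185-222. The three chips are near (334,196), (321,202) and (334,204). The tray is on its left (+y) at (290,206), the scraper at (207,218), the vial at (256,217), and the slide box is right of the box.

```bash
cat > m.py <<'E'
from h import *
def rect(P):
    r=cv2.minAreaRect((P[:,:2]*1000).astype(np.float32)); return r
z=np.load('top0.npz'); im,d=z['im'],z['d']; W=cloud('top',d)
hsv=cv2.cvtColor(im,cv2.COLOR_RGB2HSV); X,Y,Z=W[...,0],W[...,1],W[...,2]
v,u=np.indices(d.shape)
reg=lambda a,b,c,e:(u>=a)&(u<=b)&(v>=c)&(v<=e)
print('table z',np.nanmedian(Z[reg(225,245,195,235)]))
lid=reg(295,362,180,228)&(Z>.083)&(Z<.104)
print('lid',lid.sum(),rect(W[lid]),np.nanmedian(Z[lid]),W[lid].mean(0))
bar=reg(295,362,180,228)&(Z>.118); print('bar',bar.sum(),rect(W[bar]),W[bar].mean(0))
tr=reg(268,303,180,230)&(Z>.035)&(Z<.06); print('tray rim',tr.sum(),rect(W[tr]))
white=reg(305,357,185,215)&(hsv[...,1]<60)&(hsv[...,2]>150)
n,l,s,c=cv2.connectedComponentsWithStats(white.astype(np.uint8))
for i in range(1,n): print('chip',s[i],W[l==i].mean(0))
org=reg(190,225,200,240)&(hsv[...,0]<18)&(hsv[...,1]>150)&(hsv[...,2]>120)
print('org',org.sum(),rect(W[org]),W[org].mean(0)); t=org&(Z>.055); print(t.sum(),rect(W[t]),W[t].mean(0))
blk=reg(195,220,200,235)&(Z>.008); print('scr all',rect(W[blk]),W[blk].mean(0),np.nanmax(Z[blk]))
vi=reg(248,264,208,228)&(Z>.06); print('vial',W[vi].mean(0),np.nanmax(Z[vi]))
sl=reg(358,378,198,216)&(Z>.02)&(Z<.04); print('slide',rect(W[sl]))
E
python3 m.py
python3 - <<'E'
import cv2
a=cv2.imread('pics/top0.png')[170:235,195:385]; b=cv2.imread('pics/side0.png')[170:350,210:330]
cv2.imwrite('pics/c1.png',cv2.resize(a,None,fx=4,fy=4,interpolation=cv2.INTER_CUBIC))
E
```

```text
table z 0.0018226172723807203
lid 1744 ((505.9533996582031, -262.0840759277344), (166.33740234375, 117.09857940673828), 87.25885772705078) 0.09451411635147015 [ 0.5058001  -0.26080787  0.09447334]
bar 136 ((457.63690185546875, -259.707275390625), (108.26475524902344, 9.805384635925293), 87.01274871826172) [ 0.45782697 -0.25634318  0.13796737]
tray rim 138 ((506.8907775878906, -142.68624877929688), (86.44798278808594, 114.74742889404297), 86.89286041259766)
chip [318 185   2   2   2] [ 0.56373385 -0.23208015  0.08796101]
chip [339 185  10   2  14] [ 0.56013659 -0.30824911  0.08974316]
chip [353 185   2   1   2] [ 0.58033743 -0.3687324   0.00262997]
chip [310 186   7   1   7] [ 0.56262526 -0.21425088  0.08941503]
chip [356 189   1   1   1] [ 5.66413553e-01 -3.76376099e-01  4.47254005e-04]
chip [331 194   6   4  16] [ 0.52719288 -0.27410849  0.09974245]
chip [357 199   1   1   1] [ 0.53143808 -0.37580914  0.0006989 ]
chip [331 201   5   5  17] [ 0.50176659 -0.27061282  0.09954933]
chip [320 203   4   5  15] [ 0.49882313 -0.23426457  0.0996131 ]
chip [357 205   1   3   3] [ 0.50233782 -0.36471487  0.02854014]
chip [357 209   1   2   2] [ 0.47946592 -0.34375095  0.09398573]
chip [317 215  36   1  36] [ 0.45846941 -0.2611772   0.1399265 ]
org 110 ((485.2728271484375, 133.2326202392578), (65.40726470947266, 18.656171798706055), 27.463247299194336) [nan nan nan]
92 ((480.9046936035156, 131.0413818359375), (55.45896530151367, 16.89569664001465), 19.061031341552734) [0.48004455 0.13061543 0.06596426]
scr all ((487.61138916015625, 129.17929077148438), (73.22653198242188, 97.77815246582031), 84.4464111328125) [0.47631852 0.12679112 0.04499773] 0.071021440609004
vial [ 0.4677586  -0.02978438  0.07344667] 0.07973820398708967
slide ((497.5523376464844, -394.5256042480469), (56.72705841064453, 33.376304626464844), 86.10431671142578)
```

View pics/c1.png

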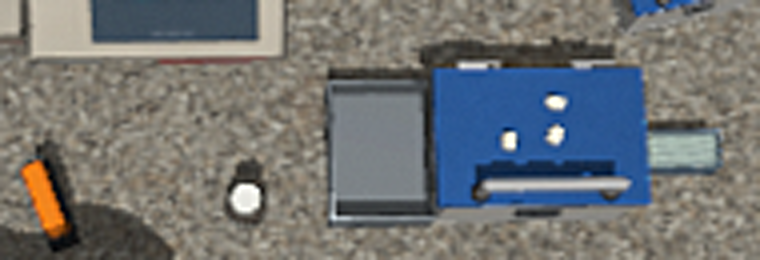

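```bash
cat >> h.py <<'E'
from scipy.spatial.transform import Rotation as Ro
C=np.array([.5025,-.2622]); BY=-2.9
def box(bx,by):
    a=np.radians(BY); return C+np.array([[np.cos(a),-np.sin(a)],[np.sin(a),np.cos(a)]])@[bx,by]
def go(x,y,z,yaw,s=None):
    s=s or bot.read_state(); R=Ro.from_euler('xyz',s['ee_rot'],degrees=True).as_matrix()
    dy=(yaw-s['ee_rot'][2]+180)%360-180
    print('dp',np.round(R.T@(np.array([x,y,z])-s['position']),4),'spin',round(-np.radians(dy),4))
E
python3 -c "
from h import *
go(.4805,.1308,.12,199)"
```

```text
dp [-0.3861 -0.3095  0.1108] spin -0.7494
```

Request:
apply_moves --steps '[{"dp": [-0.03, -0.024, 0], "spin": -0.1, "grip": -1}, {"dp": [-0.06, -0.048, 0.01], "spin": -0.2, "grip": -1}, {"dp": [-0.09, -0.072, 0.02], "spin": -0.3, "grip": -1}, {"dp": [-0.12, -0.096, 0.03], "spin": -0.4, "grip": -1}, {"dp": [-0.15, -0.12, 0.04], "spin": -0.5, "grip": -1}, {"dp": [-0.18, -0.144, 0.05], "spin": -0.6, "grip": -1}, {"dp": [-0.21, -0.168, 0.06], "spin": -0.7, "grip": -1}, {"dp": [-0.24, -0.192, 0.07], "spin": -0.749, "grip": -1}, {"dp": [-0.27, -0.216, 0.08], "spin": -0.749, "grip": -1}, {"dp": [-0.3, -0.24, 0.09], "spin": -0.749, "grip": -1}, {"dp": [-0.33, -0.264, 0.1], "spin": -0.749, "grip": -1}, {"dp": [-0.36, -0.288, 0.11], "spin": -0.749, "grip": -1}, {"dp": [-0.386, -0.3095, 0.111], "spin": -0.749, "grip": -1}, {"dp": [-0.386, -0.3095, 0.111], "spin": -0.749, "grip": -1}, {"dp": [-0.386, -0.3095, 0.111], "spin": -0.749, "grip": -1}]'

```text
clock: 1.35
position: [0.4811, 0.1301, 0.1198]
ee_rot: [180.0, -0.1, -161.3]
ft_force: [-0.7, 0.6, -0.5]
finger_gap: 0.0853
grasp_force: 0.0
```

```bash
python3 -c "
from h import *
print(bot.read_state()['position'],bot.read_state()['ee_rot'])
go(.4805,.1308,.031,199)
im,d=capture('side');W=cloud('side',d);hsv=cv2.cvtColor(im,cv2.COLOR_RGB2HSV)
v,u=np.indices(d.shape)
o=(u>215)&(u<255)&(v>170)&(v<210)&(hsv[...,0]<18)&(hsv[...,1]>150)&(hsv[...,2]>100)
t=o&(W[...,2]>.055);print(o.sum(),t.sum(),np.nanmean(W[t],0),np.nanmax(W[o],0),np.nanmin(W[o],0))
save('s1',cv2.resize(im[100:260,160:320],None,fx=3,fy=3))
"
```

```text
[0.48109389 0.13012624 0.11978939] [ 1.79978514e+02 -5.87976087e-02 -1.61262724e+02]
dp [0.0003 0.0008 0.0888] spin -0.0046
107 58 [0.47999988 0.1290926  0.06236005] [0.51262466 0.23334709 0.06796433] [ 0.45453782  0.11356126 -0.00270025]
```

View pics/s1.png

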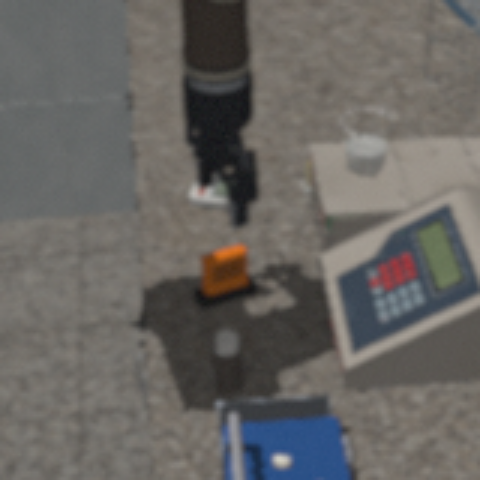

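The side view shows the orange scraper standing at crop (225,270) directly under the open gripper, with nothing close to it.

Request:
apply_moves --steps '[{"dp": [0, 0.001, 0.03], "spin": 0, "grip": -1}, {"dp": [0, 0.001, 0.06], "spin": 0, "grip": -1}, {"dp": [0, 0.001, 0.08], "spin": 0, "grip": -1}, {"dp": [0, 0.001, 0.0885], "spin": 0, "grip": -1}, {"dp": [0, 0.001, 0.0885], "spin": 0, "grip": 0}, {"dp": [0, 0.001, 0.0885], "spin": 0, "grip": 1}, {"dp": [0, 0.001, 0.0885], "spin": 0, "grip": 1}, {"dp": [0, 0.001, 0.0885], "spin": 0, "grip": 1}, {"dp": [0, 0.001, 0.0885], "spin": 0, "grip": 1}, {"dp": [0, 0.001, 0.0885], "spin": 0, "grip": 1}, {"dp": [0, 0.001, 0.0885], "spin": 0, "grip": 1}, {"dp": [0, 0.001, 0.0885], "spin": 0, "grip": 1}, {"dp": [0, 0.001, 0.0885], "spin": 0, "grip": 1}]'

```text
clock: 2.48
position: [0.4817, 0.1329, 0.0331]
ee_rot: [-180.0, 0.1, -161.0]
ft_force: [-0.6, 0.8, 6.4]
finger_gap: 0.017
grasp_force: 59.3
```

```bash
python3 -c "
from h import *
x,y=.481,.131
print(box(.012,-.052)); go(.481,.131,.2,199); go(*box(.012,-.052),.2,177.1)"
```

```text
[ 0.5118538  -0.31474052]
dp [ 0.0009 -0.0016 -0.1669] spin -0.0007
dp [ 0.1166 -0.4332 -0.1671] spin 0.3816
```

Request:
apply_moves --steps '[{"dp": [0, 0, -0.02], "spin": 0, "grip": 1}, {"dp": [0, 0, -0.055], "spin": 0, "grip": 1}, {"dp": [0, 0, -0.095], "spin": 0, "grip": 1}, {"dp": [0, -0.01, -0.13], "spin": 0, "grip": 1}, {"dp": [0.01, -0.04, -0.167], "spin": 0.05, "grip": 1}, {"dp": [0.02, -0.075, -0.167], "spin": 0.1, "grip": 1}, {"dp": [0.03, -0.11, -0.167], "spin": 0.15, "grip": 1}, {"dp": [0.04, -0.148, -0.167], "spin": 0.2, "grip": 1}, {"dp": [0.05, -0.186, -0.167], "spin": 0.25, "grip": 1}, {"dp": [0.06, -0.223, -0.167], "spin": 0.3, "grip": 1}, {"dp": [0.07, -0.26, -0.167], "spin": 0.35, "grip": 1}, {"dp": [0.08, -0.297, -0.167], "spin": 0.382, "grip": 1}, {"dp": [0.09, -0.334, -0.167], "spin": 0.382, "grip": 1}, {"dp": [0.1, -0.371, -0.167], "spin": 0.382, "grip": 1}, {"dp": [0.11, -0.408, -0.167], "spin": 0.382, "grip": 1}, {"dp": [0.1165, -0.433, -0.167], "spin": 0.382, "grip": 1}, {"dp": [0.1165, -0.433, -0.167], "spin": 0.382, "grip": 1}, {"dp": [0.1165, -0.433, -0.167], "spin": 0.382, "grip": 1}, {"dp": [0.1165, -0.433, -0.167], "spin": 0.382, "grip": 1}]'

```text
clock: 4.07
position: [0.5104, -0.314, 0.198]
ee_rot: [179.9, -0.1, 177.1]
ft_force: [-0.2, 0.2, -0.7]
finger_gap: 0.0169
grasp_force: 58.9
```

```bash
python3 -c "
from h import *
go(*box(.012,-.052),.126,177.1)
im,d=capture('side'); save('s2',cv2.resize(im[190:330,190:330],None,fx=4,fy=4))
im,d=capture('top');W=cloud('top',d)
v,u=np.indices(d.shape);q=(u>295)&(u<362)&(v>180)&(v<228)&(im.min(-1)>150);print(q.sum())
"
```

```text
dp [-0.0016 -0.0008  0.072 ] spin -0.0009
151
```

View pics/s2.png

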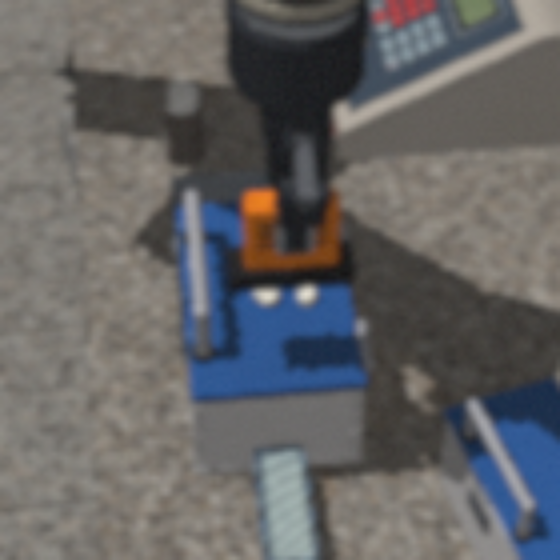

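The scraper is held level above the lid, with two chips visible at crop (265,297) and (305,295). Its shadow falls at (320,350), clear of the handle and the chips.

Request:
apply_moves --steps '[{"dp": [-0.0015, 0, 0.02], "spin": 0, "grip": 1}, {"dp": [-0.0015, 0, 0.04], "spin": 0, "grip": 1}, {"dp": [-0.0015, 0, 0.055], "spin": 0, "grip": 1}, {"dp": [-0.0015, 0, 0.064], "spin": 0, "grip": 1}, {"dp": [-0.0015, 0, 0.069], "spin": 0, "grip": 1}, {"dp": [-0.0015, 0, 0.071], "spin": 0, "grip": 1}, {"dp": [-0.0015, 0, 0.071], "spin": 0, "grip": 1}, {"dp": [-0.0015, 0, 0.071], "spin": 0, "grip": 1}]'

```text
clock: 4.83
position: [0.5134, -0.315, 0.1288]
ee_rot: [-179.9, 0.1, 177.1]
ft_force: [-0.2, -0.4, -1.4]
finger_gap: 0.0172
grasp_force: 58.9
```

Request:
apply_moves --steps '[{"dp": [0, 0, 0.001], "spin": 0, "grip": 1}, {"dp": [0, 0, 0.002], "spin": 0, "grip": 1}, {"dp": [0, 0, 0.003], "spin": 0, "grip": 1}, {"dp": [0, 0, 0.003], "spin": 0, "grip": 1}, {"dp": [0, 0, 0.003], "spin": 0, "grip": 1}]'

```text
clock: 5.25
position: [0.5131, -0.3152, 0.126]
ee_rot: [-180.0, 0.1, 177.1]
ft_force: [-2.1, 1.0, 4.8]
finger_gap: 0.0175
grasp_force: 59.5
```

Request:
apply_moves --steps '[{"dp": [0, 0.007, 0], "spin": 0, "grip": 1}, {"dp": [0, 0.014, 0], "spin": 0, "grip": 1}, {"dp": [0, 0.021, 0], "spin": 0, "grip": 1}, {"dp": [0, 0.028, 0], "spin": 0, "grip": 1}, {"dp": [0, 0.035, 0], "spin": 0, "grip": 1}, {"dp": [0, 0.042, 0], "spin": 0, "grip": 1}, {"dp": [0, 0.049, 0], "spin": 0, "grip": 1}, {"dp": [0, 0.056, 0], "spin": 0, "grip": 1}, {"dp": [0, 0.063, 0], "spin": 0, "grip": 1}, {"dp": [0, 0.07, 0], "spin": 0, "grip": 1}, {"dp": [0, 0.077, 0], "spin": 0, "grip": 1}]'

```text
clock: 6.17
position: [0.5178, -0.238, 0.1259]
ee_rot: [-179.9, 0.2, 177.1]
ft_force: [-0.7, -2.4, 5.3]
finger_gap: 0.0167
grasp_force: 59.8
```

```bash
python3 -c "
from h import *
im,d=capture('side'); save('s3',cv2.resize(im[190:330,190:330],None,fx=4,fy=4))
"
```

```text
(no output)
```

View pics/s3.png

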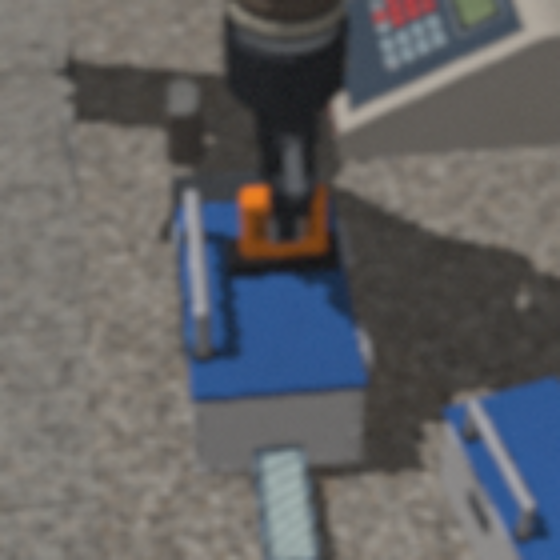

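The lid behind the scraper is bare, so all the chips are ahead of the foot. I'll keep wiping over the tray edge.

Request:
apply_moves --steps '[{"dp": [0, 0.007, 0], "spin": 0, "grip": 1}, {"dp": [0, 0.014, 0], "spin": 0, "grip": 1}, {"dp": [0, 0.021, 0], "spin": 0, "grip": 1}, {"dp": [0, 0.028, 0], "spin": 0, "grip": 1}, {"dp": [0, 0.035, 0], "spin": 0, "grip": 1}, {"dp": [0, 0.042, 0], "spin": 0, "grip": 1}, {"dp": [0, 0.049, 0], "spin": 0, "grip": 1}, {"dp": [0, 0.056, 0], "spin": 0, "grip": 1}, {"dp": [0, 0.062, 0], "spin": 0, "grip": 1}, {"dp": [0, 0.062, 0], "spin": 0, "grip": 1}, {"dp": [0, 0.062, 0], "spin": 0, "grip": 1}, {"dp": [0, 0.062, -0.03], "spin": 0, "grip": 1}, {"dp": [0, 0.062, -0.06], "spin": 0, "grip": 1}]'

```text
clock: 7.3
position: [0.5163, -0.1731, 0.1818]
ee_rot: [179.7, -0.5, 177.1]
ft_force: [0.2, -0.0, -1.5]
finger_gap: 0.0172
grasp_force: 58.8
```

```bash
python3 -c "
from h import *
go(.48,.13,.17,199); go(.48,.13,.034,199)"
```

```text
dp [0.0514 0.3009 0.0136] spin -0.3818
dp [0.0501 0.3003 0.1495] spin -0.3818
```

Request:
apply_moves --steps '[{"dp": [0.006, 0.035, 0], "spin": 0, "grip": 1}, {"dp": [0.012, 0.07, 0], "spin": 0, "grip": 1}, {"dp": [0.018, 0.105, 0], "spin": 0, "grip": 1}, {"dp": [0.024, 0.14, 0], "spin": 0, "grip": 1}, {"dp": [0.03, 0.175, 0], "spin": 0, "grip": 1}, {"dp": [0.036, 0.21, 0], "spin": 0, "grip": 1}, {"dp": [0.042, 0.245, 0.01], "spin": 0, "grip": 1}, {"dp": [0.046, 0.275, 0.03], "spin": 0, "grip": 1}, {"dp": [0.05, 0.3, 0.06], "spin": 0, "grip": 1}, {"dp": [0.05, 0.3, 0.09], "spin": 0, "grip": 1}, {"dp": [0.05, 0.3, 0.115], "spin": 0, "grip": 1}, {"dp": [0.05, 0.3, 0.13], "spin": 0, "grip": 1}, {"dp": [0.05, 0.3, 0.14], "spin": 0, "grip": 1}, {"dp": [0.05, 0.3, 0.144], "spin": 0, "grip": 1}, {"dp": [0.05, 0.3, 0.144], "spin": 0, "grip": 1}, {"dp": [0.05, 0.3, 0.144], "spin": 0, "grip": 1}]'

```text
clock: 8.63
position: [0.4852, 0.1264, 0.0412]
ee_rot: [180.0, 0.0, 177.1]
ft_force: [0.6, 0.3, 0.1]
finger_gap: 0.0173
grasp_force: 58.9
```

```bash
python3 -c "
from h import *
im,d=capture('top'); save('t4',cv2.resize(im[170:235,195:385],None,fx=4,fy=4,interpolation=2))
W=cloud('top',d);hsv=cv2.cvtColor(im,cv2.COLOR_RGB2HSV);v,u=np.indices(d.shape)
w=(u>265)&(u<355)&(v>180)&(v<228)&(hsv[...,1]<70)&(hsv[...,2]>170)
n,l,s,c=cv2.connectedComponentsWithStats(w.astype(np.uint8))
for i in range(1,n):
  if s[i][4]>3: print(s[i],W[l==i].mean(0))
"
```

```text
[339 185   9   2   9] [ 0.55998545 -0.30943244  0.08949431]
[310 186   7   1   7] [ 0.56285133 -0.2144075   0.08849122]
[293 194   5   3  14] [ 0.55405044 -0.16597521  0.01027057]
[291 201   5   4  12] [ 0.52741628 -0.15751883  0.01090564]
[293 206   4   5  16] [ 0.51108127 -0.16107239  0.00943465]
[275 210   1   4   4] [ 0.50284176 -0.09534596 -0.00061643]
[316 215  37   3  72] [nan nan nan]
[278 218   5   7  11] [ 0.45937272 -0.10226371  0.04655482]
```

View pics/t4.png

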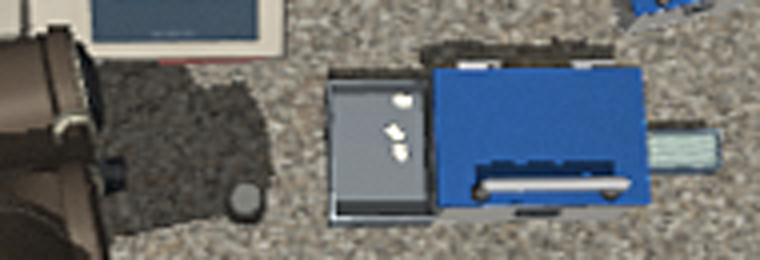

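All three chips are in the tray, near crop (402,100), (395,130) and (400,152), and the lid is clear. Next I'll set the scraper down.

Request:
apply_moves --steps '[{"dp": [0, 0, 0.003], "spin": 0, "grip": 1}, {"dp": [0, 0, 0.006], "spin": 0, "grip": 1}, {"dp": [0, 0, 0.008], "spin": 0, "grip": 1}, {"dp": [0, 0, 0.009], "spin": 0, "grip": 1}, {"dp": [0, 0, 0.009], "spin": 0, "grip": 1}, {"dp": [0, 0, 0.009], "spin": 0, "grip": 1}]'

```text
clock: 9.18
position: [0.4855, 0.1263, 0.0331]
ee_rot: [180.0, 0.0, 177.1]
ft_force: [-2.9, -0.8, 8.0]
finger_gap: 0.017
grasp_force: 60.2
```

Firm contact. Release and retreat upward.

Request:
apply_moves --steps '[{"dp": [0, 0, 0.007], "spin": 0, "grip": 0}, {"dp": [0, 0, 0.007], "spin": 0, "grip": -1}, {"dp": [0, 0, 0.007], "spin": 0, "grip": -1}, {"dp": [0, 0, 0.007], "spin": 0, "grip": -1}, {"dp": [0, 0, 0.007], "spin": 0, "grip": -1}, {"dp": [0, 0, 0.007], "spin": 0, "grip": -1}, {"dp": [0, 0, 0.007], "spin": 0, "grip": -1}, {"dp": [0, 0, -0.02], "spin": 0, "grip": -1}, {"dp": [0, 0, -0.05], "spin": 0, "grip": -1}, {"dp": [0, 0, -0.085], "spin": 0, "grip": -1}, {"dp": [0, 0, -0.12], "spin": 0, "grip": -1}, {"dp": [0, 0, -0.16], "spin": 0, "grip": -1}, {"dp": [0, 0, -0.17], "spin": 0, "grip": -1}, {"dp": [0, 0, -0.17], "spin": 0, "grip": -1}]'

```text
clock: 10.35
position: [0.4884, 0.1268, 0.2064]
ee_rot: [179.9, 0.6, 177.1]
ft_force: [0.4, 0.5, 0.7]
finger_gap: 0.0853
grasp_force: 0.0
```

```bash
python3 -c "
from h import *
print(box(-.045,0)); go(*box(-.045,0),.2,87.1)"
```

```text
[ 0.45755763 -0.25992332]
dp [ 0.0112 -0.3878  0.0055] spin 1.5707
```

Request:
apply_moves --steps '[{"dp": [0, -0.02, 0], "spin": 0.1, "grip": -1}, {"dp": [0, -0.045, 0], "spin": 0.2, "grip": -1}, {"dp": [0, -0.07, 0], "spin": 0.3, "grip": -1}, {"dp": [0, -0.095, 0], "spin": 0.4, "grip": -1}, {"dp": [0, -0.12, 0], "spin": 0.5, "grip": -1}, {"dp": [0, -0.145, 0], "spin": 0.6, "grip": -1}, {"dp": [0, -0.17, 0], "spin": 0.7, "grip": -1}, {"dp": [0, -0.195, 0], "spin": 0.8, "grip": -1}, {"dp": [0, -0.22, 0], "spin": 0.9, "grip": -1}, {"dp": [0.005, -0.245, 0], "spin": 1.0, "grip": -1}, {"dp": [0.01, -0.27, 0], "spin": 1.1, "grip": -1}, {"dp": [0.011, -0.295, 0], "spin": 1.2, "grip": -1}, {"dp": [0.011, -0.32, 0], "spin": 1.3, "grip": -1}, {"dp": [0.011, -0.345, 0], "spin": 1.4, "grip": -1}, {"dp": [0.011, -0.37, 0], "spin": 1.5, "grip": -1}, {"dp": [0.011, -0.388, 0.005], "spin": 1.571, "grip": -1}, {"dp": [0.011, -0.388, 0.005], "spin": 1.571, "grip": -1}, {"dp": [0.011, -0.388, 0.005], "spin": 1.571, "grip": -1}]'

```text
clock: 11.85
position: [0.4526, -0.2603, 0.1941]
ee_rot: [-179.8, -0.2, 87.0]
ft_force: [-0.2, 1.2, 0.2]
finger_gap: 0.0857
grasp_force: 0.0
```

```bash
python3 -c "
from h import *
go(*box(-.045,0),.116,87.1)
for n in('top','side'):
  im,d=capture(n);W=cloud(n,d);hsv=cv2.cvtColor(im,cv2.COLOR_RGB2HSV)
  o=(W[...,1]>.03)&(W[...,1]<.22)&(W[...,0]>.4)&(W[...,0]<.6)&(hsv[...,0]<18)&(hsv[...,1]>150)&(hsv[...,2]>90)
  t=o&(W[...,2]>.055); print(n,o.sum(),W[t].mean(0), cv2.minAreaRect((W[t][:,:2]*1000).astype(np.float32)))
  b=(abs(W[...,1]+.26)<.06)&(W[...,0]>.42)&(W[...,0]<.49)&(W[...,2]>.118)&(W[...,2]<.145); print(b.sum(),W[b].mean(0))
save('s5',cv2.resize(im[130:330,170:330],None,fx=3,fy=3))
"
```

```text
dp [0.0004 0.0052 0.0781] spin -0.0013
top 112 [0.48409809 0.12415665 0.06576996] ((484.4800109863281, 124.27716064453125), (16.82110023498535, 52.312618255615234), 88.79625701904297)
54 [ 0.4592749  -0.22384083  0.13647659]
side 0 [nan nan nan] ((0.0, 0.0), (0.0, 0.0), 0.0)
138 [ 0.45498278 -0.26858003  0.13444053]<string>:7: RuntimeWarning: Mean of empty slice.
  ret = um.true_divide(
```

View pics/s5.png

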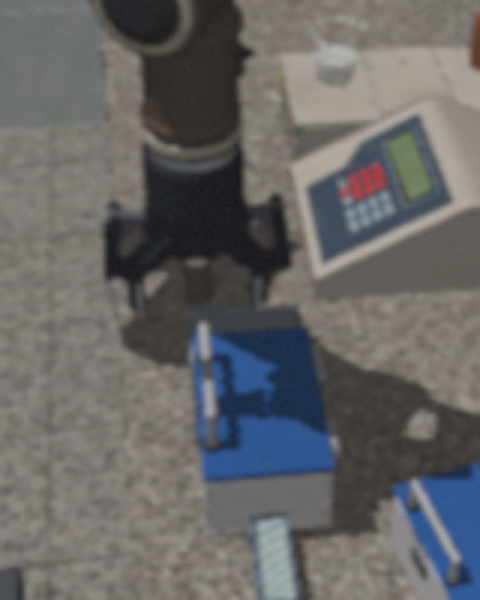

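The open gripper straddles the bar seen at crop (207,385), and depth shows the scraper standing. I'll descend.

Request:
apply_moves --steps '[{"dp": [0, 0.002, 0.01], "spin": 0, "grip": -1}, {"dp": [0, 0.002, 0.025], "spin": 0, "grip": -1}, {"dp": [0, 0.002, 0.035], "spin": 0, "grip": -1}, {"dp": [0, 0.002, 0.04], "spin": 0, "grip": -1}, {"dp": [0, 0.002, 0.04], "spin": 0, "grip": -1}, {"dp": [0, 0.002, 0.04], "spin": 0, "grip": -1}]'

```text
clock: 12.45
position: [0.4562, -0.2603, 0.1564]
ee_rot: [-180.0, -0.0, 87.1]
ft_force: [0.2, 0.4, 0.1]
finger_gap: 0.0851
grasp_force: 0.0
```

```bash
python3 -c "
from h import *
go(*box(-.045,0),.114,87.1)"
```

```text
dp [0.0004 0.0014 0.0424] spin 0.0003
```

Request:
apply_moves --steps '[{"dp": [0, 0.0005, 0.015], "spin": 0, "grip": -1}, {"dp": [0, 0.0005, 0.03], "spin": 0, "grip": -1}, {"dp": [0, 0.0005, 0.04], "spin": 0, "grip": -1}, {"dp": [0, 0.0005, 0.042], "spin": 0, "grip": -0.5}, {"dp": [0, 0.0005, 0.042], "spin": 0, "grip": 0}, {"dp": [0, 0.0005, 0.042], "spin": 0, "grip": 0.3}, {"dp": [0, 0.0005, 0.042], "spin": 0, "grip": 0.5}, {"dp": [0, 0.0005, 0.042], "spin": 0, "grip": 0.7}, {"dp": [0, 0.0005, 0.042], "spin": 0, "grip": 1}, {"dp": [0, 0.0005, 0.042], "spin": 0, "grip": 1}, {"dp": [0, 0.0005, 0.042], "spin": 0, "grip": 1}, {"dp": [0, 0.0005, 0.042], "spin": 0, "grip": 1}, {"dp": [0, 0.0005, 0.042], "spin": 0, "grip": 1}]'

```text
clock: 13.53
position: [0.4576, -0.2612, 0.1154]
ee_rot: [179.9, 0.0, 87.1]
ft_force: [1.4, 0.9, 2.9]
finger_gap: 0.0083
grasp_force: 58.6
```

Request:
apply_moves --steps '[{"dp": [0, 0.0022, -0.0043], "spin": 0, "grip": 1}, {"dp": [0, 0.0046, -0.0085], "spin": 0, "grip": 1}, {"dp": [0, 0.0071, -0.0126], "spin": 0, "grip": 1}, {"dp": [0, 0.0098, -0.0166], "spin": 0, "grip": 1}, {"dp": [0, 0.0127, -0.0205], "spin": 0, "grip": 1}, {"dp": [0, 0.0158, -0.0242], "spin": 0, "grip": 1}, {"dp": [0, 0.019, -0.0278], "spin": 0, "grip": 1}, {"dp": [0, 0.0224, -0.0313], "spin": 0, "grip": 1}, {"dp": [0, 0.026, -0.0346], "spin": 0, "grip": 1}, {"dp": [0, 0.0296, -0.0378], "spin": 0, "grip": 1}, {"dp": [0, 0.0335, -0.0408], "spin": 0, "grip": 1}, {"dp": [0, 0.0374, -0.0436], "spin": 0, "grip": 1}, {"dp": [0, 0.0415, -0.0462], "spin": 0, "grip": 1}, {"dp": [0, 0.0456, -0.0487], "spin": 0, "grip": 1}, {"dp": [0, 0.0499, -0.0509], "spin": 0, "grip": 1}, {"dp": [0, 0.0542, -0.053], "spin": 0, "grip": 1}, {"dp": [0, 0.0587, -0.0549], "spin": 0, "grip": 1}, {"dp": [0, 0.0632, -0.0566], "spin": 0, "grip": 1}, {"dp": [0, 0.0632, -0.0566], "spin": 0, "grip": 1}, {"dp": [0, 0.0632, -0.0566], "spin": 0, "grip": 1}]'

```text
clock: 15.2
position: [0.5181, -0.2636, 0.1746]
ee_rot: [-179.7, -0.1, 87.1]
ft_force: [-10.2, 0.9, 11.7]
finger_gap: 0.0078
grasp_force: 59.3
```

```bash
python3 -c "
from h import *
s=bot.read_state();p=s['position']
for n in('top','side'):
  im,d=capture(n);W=cloud(n,d);hsv=cv2.cvtColor(im,cv2.COLOR_RGB2HSV)
  a=np.radians(BY);Q=W[...,:2]-C;bx=Q[...,0]*np.cos(a)+Q[...,1]*np.sin(a);by=-Q[...,0]*np.sin(a)+Q[...,1]*np.cos(a);z=W[...,2]
  m=(abs(by)<.08)&(bx>-.03)&(bx<.07)&(z>.095)&(z<.2)&(hsv[...,0]>100)&(hsv[...,0]<125)&(hsv[...,1]>120)
  x,y=bx[m],z[m]
  if m.sum()>20:
    for _ in range(8):
      k=np.polyfit(x,y,1);r=abs(y-np.polyval(k,x));g=r<max(.004,2*np.median(r));x,y=x[g],y[g]
    print(n,m.sum(),len(x),np.degrees(np.arctan(k[0])),np.polyval(k,.055),x.min(),x.max())
save('s6',cv2.resize(im[130:330,170:330],None,fx=3,fy=3))
Q=p[:2]-C;bx=Q@[np.cos(a),np.sin(a)];v=np.array([bx-.055,p[2]+.019-.085]);print(v, np.hypot(*v),np.degrees(np.arctan2(v[1],-v[0]))-np.degrees(np.arctan2(.048,.1)))
"
```

```text
top 259 250 -43.059216916460144 0.0984190884318718 -0.022342818871370115 0.05614655048193217
side 940 889 -43.168248491378385 0.09365475497642779 -0.02417105421166481 0.054615246911475034
[-0.03933572  0.10864568] 0.1155473125028286 44.45594860009449
```

View pics/s6.png

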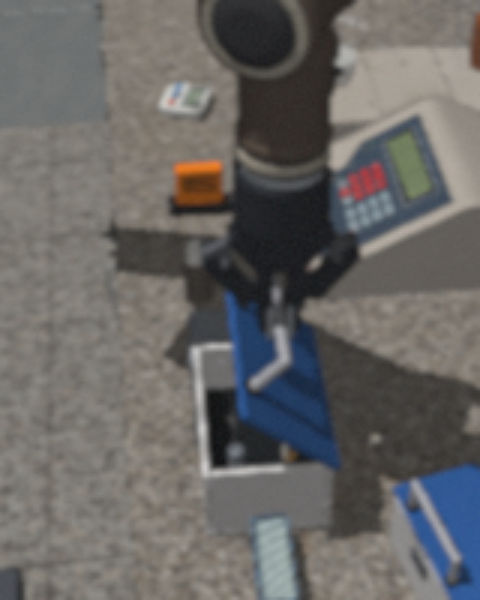

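The side view shows the lid raised and held at the bar (280,330), with the scraper standing at (200,185). The plane fits put the lid at about 43°, so I'll trim it and calibrate the fit against the closed-lid pictures.

Request:
apply_moves --steps '[{"dp": [0, 0.001, -0.001], "spin": 0, "grip": 1}, {"dp": [0, 0.002, -0.002], "spin": 0, "grip": 1}, {"dp": [0, 0.0025, -0.003], "spin": 0, "grip": 1}, {"dp": [0, 0.0025, -0.003], "spin": 0, "grip": 1}, {"dp": [0, 0.0025, -0.003], "spin": 0, "grip": 1}, {"dp": [0, 0.0025, -0.003], "spin": 0, "grip": 1}]'

```text
clock: 15.8
position: [0.5198, -0.2636, 0.1754]
ee_rot: [-179.6, -0.1, 87.1]
ft_force: [-7.6, -2.0, 3.1]
finger_gap: 0.0076
grasp_force: 58.7
```

```bash
cat > lid.py <<'E'
from h import *
def fit(n,im,d,lo,zlo=.095):
  W=cloud(n,d);hsv=cv2.cvtColor(im,cv2.COLOR_RGB2HSV)
  a=np.radians(BY);Q=W[...,:2]-C;bx=Q[...,0]*np.cos(a)+Q[...,1]*np.sin(a);by=-Q[...,0]*np.sin(a)+Q[...,1]*np.cos(a);z=W[...,2]
  m=(abs(by)<.075)&(bx>lo)&(bx<.052)&(z>zlo)&(z<.2)&(hsv[...,0]>100)&(hsv[...,0]<125)&(hsv[...,1]>120)
  P=np.c_[bx[m],by[m],z[m]]
  for _ in range(8):   # total least squares, drop outliers
    c=P.mean(0);nv=np.linalg.svd(P-c,full_matrices=False)[2][2];nv*=np.sign(nv[2]);r=abs((P-c)@nv);P=P[r<max(.003,2.5*np.median(r))]
  print(n,len(P),'angle',np.degrees(np.arctan2(nv[0],nv[2])),'rms',r.std(), 'hinge dist',(np.array([.055,0,.085])-c)@nv)
for n in('top','side'):
  z=np.load(n+'0.npz'); fit(n,z['im'],z['d'],-.03,.08)
  im,d=capture(n); fit(n,im,d,-.04)
print(bot.read_state()['qvel'])
E
python3 lid.py
```

```text
top 948 angle -0.6286564545947789 rms 0.0007998891056811747 hinge dist -0.010076549113828314
top 189 angle 43.86432667538825 rms 0.0006204268600611649 hinge dist -0.010448771946857952
side 1180 angle -0.15998091699305847 rms 0.0006975464448692496 hinge dist -0.007199987585903362
side 779 angle 44.22071724613766 rms 0.000510923008042586 hinge dist -0.006117777005342728
[ 0.04465725 -0.04849763 -0.03023941  0.1042283   0.07355545 -0.01996623]
```

Request:
apply_moves --steps '[{"dp": [0, 0.0007, -0.0001], "spin": 0, "grip": 1}, {"dp": [0, 0.0014, -0.0002], "spin": 0, "grip": 1}, {"dp": [0, 0.0014, -0.0002], "spin": 0, "grip": 1}, {"dp": [0, 0.0014, -0.0002], "spin": 0, "grip": 1}, {"dp": [0, 0.0014, -0.0002], "spin": 0, "grip": 1}, {"dp": [0, 0.0014, -0.0002], "spin": 0, "grip": 1}]'

```text
clock: 16.4
position: [0.5208, -0.2637, 0.1757]
ee_rot: [-179.5, -0.1, 87.1]
ft_force: [-8.3, -1.1, 4.3]
finger_gap: 0.0079
grasp_force: 58.9
```

```bash
python3 lid.py
```

```text
top 948 angle -0.6286564545947789 rms 0.0007998891056811747 hinge dist -0.010076549113828314
top 179 angle 44.75684952386088 rms 0.0006466614199397058 hinge dist -0.009479661765947521
side 1180 angle -0.15998091699305847 rms 0.0006975464448692496 hinge dist -0.007199987585903362
side 779 angle 44.83991083241929 rms 0.0005112961866848455 hinge dist -0.006029027121690234
[-0.00161599 -0.06018494 -0.01222448  0.09793265 -0.06271441  0.02947499]
```

The lid is at about 45° and still, so I'll hand in.

```bash
python3 -c "
from plant import bot
print(bot.close_job())"
```

```text
the job is handed in; nothing more can be done
None
```

I handed the job in at about 16.5 s: all three chips are in the tray, the scraper is standing released on the worktop, and the gripper is holding the lid still at about 45° (measured 45.0–45.4°).

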